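Click the chiller's thumbwheel to the serving line

ROBOT

A 6-joint arm with a two-finger parallel gripper is mounted at the origin on the work surface. World frame = base frame: x ahead of the robot, y to its left, z up, the work surface at z = 0. Lengths are in m, angles in rad, forces in N, time in s.
With the tool pointing down it reaches from about 0.35 to 0.775 m from the base axis. Payload 5.5 kg.
Tool frame: the origin (TCP) lies at the very end of the fingers, on their centre line; the grasp point (between the pads) lies 19 mm behind it; z points along the fingers, y is the line along which they close (so a half turn about z gives the same grasp; the last joint's range is limited). The gripper opens to 85 mm and grips with 20 to 120 N. Pads are 22 mm wide; open, the fingers measure 114 mm over their backs; the gripper's body (76 mm by 85 mm) begins 54 mm behind the grasp point. The pads swing forward as they close: fully open they stand 13 mm farther back than shut.
Start: joints at [1.127, 0.313, 0.046, 1.304, 0, 1.431], TCP at [0.172, 0.549, 0.231] pointing down, gripper open.
Joint ranges: [-2.76, 2.76], [-0.86, 1.69], [-1.03, 1.26], [-2.2, 2.34], [-1.47, 1.5], [-3.14, 3.14]. Speed limits (rad/s): [2.57, 2.57, 3.14, 3.14, 3.14, 3.14].

INTERFACE

Orientations are given as a unit quaternion [w, x, y, z].
In Python, from workcell import env gives the robot as it stands. The module is installed in compiled form; this text tells all that it offers.
- The arm moves only by the tool jog_arm, never from a script. Its argument "rows" is a list of rows, each a list of 6 numbers: the shift along the world's x, y, z in units of 40 mm (1.0 is 40 mm), then the turn, a rotation vector about the world's x, y, z in units of 6 degrees (1.0 is 6 degrees). In form: [[x, y, z, wx, wy, wz], ...]. A call has 1 to 12 rows; each row is the pose to reach, as a shift and turn from the pose commanded when the call began; what a row does not reach only later rows make up. A row lasts 1/12 s, in which the tool goes at most 41.7 mm and 7.16 degrees, less where a joint would pass 70% of its speed; a pose out of reach is approached as far as the arm can. A call with a gripper value outside its range is refused whole. "jaw" is the gripper command: -1 is fully open, 1 is shut, values between are in proportion, set as the call begins (left out, the last holds). The fingers move at their own pace and stop on an object; "force" is the grip in N (left out, the last holds). Time passes only in rows, so rows that repeat a pose let the fingers close. It gives the time, the measured TCP pose, the force, the opening and the grip force at its end, in the units of the state.
- env.get_state(): the state, without advancing time (a new reading comes with each control period).
- env.read_camera(name): name is "side" or "top" or "wrist"; returns a dict with "pixels" (400x640x3 uint8, red, green, blue), "mtx" (3x3 intrinsics, pixels), "k1" (the pictures are not rectified: a ray, as slopes to the right and down, at radius r is drawn at 1 + k1 r^2 times it, then the intrinsics apply), "cam_to_world" (4x4, takes a point from camera to world coordinates). Camera axes: x right, y up, looking along -z (the intrinsics and any distortion apply to the point x, -y, -z); pixel columns grow to the right and rows downward; lengths in m; the calibration is good to about 2 mm. A picture is of the moment at which its call begins. There is no depth.
- env.hand_in(): hands the job in; it is judged then, once.
The state is a dict: "clock": time; "joint_pos": joint angles; "qvel": joint speeds; "tau": joint torques, N m; "tcp_pos": TCP position; "orientation": TCP orientation; "wrist_force": force on the tool from outside, world axes, zero at the start; "ft_torque": the same for the moment, N m; "finger_gap": finger opening in m; "grip_force": force on a finger pad.
Only numpy, scipy, OpenCV 4.12 (cv2) and the standard library are available. Lean on these libraries where they do the work, as an engineer would, in place of code of your own. Each camera call takes 0.05 s, during which the arm holds its last target. There are 200 camera calls.

TASK

The twin bottle chiller has a thumbwheel in front of each well; set the one for the sparkling wine, the stout bottle with the thick foil-wrapped neck. With a fingertip at the wheel's edge, flick it round clockwise as seen from above until its raised pointer rests, clicked in, at the long line on the deck behind it, without running past the line and without taking hold of the wheel over its hub like a knob. Leave the other wheel as it is and the bottles and everything else standing where they are.

Things in the scene. Friction and masses are not known exactly. Their poses are not given: they have to be found in the camera images.
- chiller: Fixed grey case, aluminium deck, 220 (x) x 304 (y) x 180 mm high; origin: centre of the underside, x to its back, away from the robot, y left. Two wells 96 mm wide, centred 40 mm behind and 75 mm left/right of the origin, floor at 30 mm. A thumbwheel before each well overhangs the front; behind it on the deck a raised line 28 x 5 mm (the long line) and two dots to either side, 45 deg apart.
- left_wheel (a joint): Angle of the left (chiller +y) thumbwheel, rad: 0 with its pointer at the long line, negative before it, growing clockwise seen from above (its front edge then moves to the chiller's +y). Clicks into rest every pi/4 and springs to the nearest click when let go; about 3 N at the edge moves it. Starts 2 to 4 clicks before the line (rarely poised half way between two until touched). Stops at -3.40 and +1.75.
- right_wheel (a joint): Angle of the right (chiller -y) thumbwheel, rad: 0 with its pointer at the long line, negative before it, growing clockwise seen from above (its front edge then moves to the chiller's +y). Clicks into rest every pi/4 and springs to the nearest click when let go; about 3 N at the edge moves it. Starts 2 to 4 clicks before the line (rarely poised half way between two until touched). Stops at -3.40 and +1.75.
- left_hub (a point): Centre of the left wheel, on its upright axis, on its top face, 204 mm above the table; 88 mm in front (-x) and 100 mm left (+y) of the chiller's origin. Black wheel 16 mm thick, underside 8 mm above the deck: a disc of 30 mm radius with eight radial fingers 9 mm wide, round-ended, to 40.5 mm radius. At rest they stand 22.5, 67.5, 112.5.. deg from the chiller's x axis: a gap faces the front.
- right_hub (a point): Centre of the right wheel, on its upright axis, on its top face, 204 mm above the table; 88 mm in front (-x) and 100 mm right (-y) of the chiller's origin. Black wheel 16 mm thick, underside 8 mm above the deck: a disc of 30 mm radius with eight radial fingers 9 mm wide, round-ended, to 40.5 mm radius. At rest they stand 22.5, 67.5, 112.5.. deg from the chiller's x axis: a gap faces the front.
- left_pointer (a point): Outer end of the left wheel's pointer, a raised steel rib 30 x 4 mm from the hub towards one gap, 3.5 mm proud of the top face; this point is on the top face, 30 mm from the axis. At the goal it lies straight behind (chiller +x) the wheel's centre. One click forward: push the finger right of the front gap (seen from the robot) to where the left one stood.
- right_pointer (a point): Outer end of the right wheel's pointer, a raised steel rib 30 x 4 mm from the hub towards one gap, 3.5 mm proud of the top face; this point is on the top face, 30 mm from the axis. At the goal it lies straight behind (chiller +x) the wheel's centre. One click forward: push the finger right of the front gap (seen from the robot) to where the left one stood.
- sparkling: Sparkling-wine bottle, green glass, stout: 88 mm diameter, 307 mm tall, neck and mouth wrapped in thick foil 36 to 47 mm across; origin at the centre of its base. Stands loosely in the left or the right well, the upper 157 mm above the deck.
- still: Still-wine bottle, green glass, slender: 75 mm diameter, 330 mm tall, thin neck 30 mm across with a dark capsule; origin at the centre of its base. Stands in the other well, the upper 180 mm above the deck.
- stopper: Steel bottle stopper, 34 mm diameter, 48 mm tall, standing on the chiller's deck between the two wheels; origin at the centre of its base. Bystander.
- cork: Sparkling-wine cork, 31 mm across its mushroom head, 48 mm tall, standing on the table beside the chiller; origin at the centre of its base. Bystander.
- corkscrew: Folded waiter's corkscrew, 116 x 28 x 18 mm, lying on the table in front of the chiller; origin under its middle. Bystander.
- wineglass: Stemmed tasting glass, 72 mm across, 163 mm tall, standing on the table beside the chiller; origin at the centre of its foot. Bystander.
- cork_jar: Glass jar with a wooden lid, 84 mm diameter, 120 mm tall, on the table; origin at the centre of its base. Bystander.
- spittoon: Steel spittoon pot, 124 mm across, 100 mm tall, on the table; origin at the centre of its base. Bystander.
- notebook: Dark notebook, 150 x 105 x 14 mm, lying on the table; origin at the centre of its underside. Bystander.

How it is judged:
At the end, for the whole second after the job is handed in: The wheel in front of the well with the sparkling bottle rests in the click at the long line (within 0.12 rad, still); the other wheel stands in the click it started in; both bottles stand upright on their well floors and no bystander has moved 20 mm (((y of sparkling in the frame of chiller above 0 m and value of joint left_wheel between -0.12 and 0.12 rad and velocity of joint left_wheel between -0.1 and 0.1 rad/s and not (distance of right_pointer from where it was at the start of the episode above 0.018 m)) or (y of sparkling in the frame of chiller below 0 m and value of joint right_wheel between -0.12 and 0.12 rad and velocity of joint right_wheel between -0.1 and 0.1 rad/s and not (distance of left_pointer from where it was at the start of the episode above 0.018 m))) and z of each of sparkling, still in the frame of chiller below 0.036 m and angle between each of sparkling, still's own z axis and vertical below 0.12 rad and distance of each of stopper, cork, corkscrew, wineglass, cork_jar, spittoon, notebook from where it was at the start of the episode below 0.02 m); the robot touches nothing.
It fails at once if the sparkling bottle's wheel runs past the long line (over half a click) ((y of sparkling in the frame of chiller above 0 m and value of joint left_wheel above 0.45 rad) or (y of sparkling in the frame of chiller below 0 m and value of joint right_wheel above 0.45 rad)).
It fails at once if the other wheel is turned out of its click ((y of sparkling in the frame of chiller above 0 m and distance of right_pointer from where it was at the start of the episode above 0.018 m) or (y of sparkling in the frame of chiller below 0 m and distance of left_pointer from where it was at the start of the episode above 0.018 m)).
It fails at once if a wheel is taken hold of over its hub like a knob ((horizontal distance between the grasp point and left_hub below 0.022 m and contact force between the fingers and left_wheel above 0.5 N) or (horizontal distance between the grasp point and right_hub below 0.022 m and contact force between the fingers and right_wheel above 0.5 N)).
It fails at once if a bottle is lifted, tipped or pulled from its well (z of any of sparkling, still in the frame of chiller above 0.04 m or angle between any of sparkling, still's own z axis and vertical above 0.2 rad).
It fails at once if a bystander is knocked, moved or lifted (20 mm) (distance of any of stopper, cork, corkscrew, wineglass, cork_jar, spittoon, notebook from where it was at the start of the episode above 0.02 m).
It also fails if it takes over 54 s, if anything falls off the work surface, if the arm or the gripper's body presses on something with over 40 N, if the wrist force passes 120 N, or if a joint passes its speed limit or range.

## Working session

There is one attempt and no reset: what is moved stays moved. The work goes in short steps, Python scripts to look and compute and a tool call to move; the robot and the scene stay as the last step left them, time stands still between calls to the robot, and variables do not carry over. Pictures are saved under pics/ and viewed, at most 10 in all, crops included, and the job is handed in when it is done.

Besides the shell and the picture viewer there is one more tool, called after "Emit:" as a command line: name --pt "numbers of a row" for each row, then --argument value for the rest. jog_arm: Moves the arm, as the interface text tells. Its arguments: {"type":"object","properties":{"rows":{"type":"array","items":{"type":"array","items":{"type":"number"}}},"jaw":{"type":"number"},"force":{"type":"number"}},"required":["rows"]}

```bash
mkdir -p pics; cat > h.py <<'E'
import numpy as np, cv2
from workcell import env
def shot(n,f):
    c=env.read_camera(n); cv2.imwrite(f'pics/{f}.png',c['pixels'][:,:,::-1]); np.savez(f'pics/{f}.npz',**c); return c
def ray(c,uv):
    K=c['mtx'];p=cv2.undistortPoints(np.array(uv,float).reshape(-1,1,2),K,np.array([float(c['k1']),0,0,0]))[:,0]
    d=np.c_[p[:,0],-p[:,1],-np.ones(len(p))]; T=c['cam_to_world']; return T[:3,3],d@T[:3,:3].T
def plane(c,uv,z):
    o,d=ray(c,uv); return o+d*((z-o[2])/d[:,2])[:,None]
def proj(c,P):
    T=c['cam_to_world']; q=(np.atleast_2d(P)-T[:3,3])@T[:3,:3]; p=np.c_[q[:,0],-q[:,1]]/-q[:,2:]
    r=(p**2).sum(1,keepdims=True); p=p*(1+float(c['k1'])*r); return p@c['mtx'][:2,:2].T+c['mtx'][:2,2]
E
python3 - <<'E'
from h import *
for n in('top','side'):
    c=shot(n,n+'0'); print(n,c['cam_to_world'].round(3).tolist(),c['mtx'].round(1).tolist(),c['k1'])
print(env.get_state())
E
```

```text
top [[-0.013, 0.982, -0.187, 0.234], [-1.0, -0.012, 0.003, -0.007], [0.001, 0.187, 0.982, 1.862], [0.0, 0.0, 0.0, 1.0]] [[519.5, 0.0, 314.4], [0.0, 519.5, 197.7], [0.0, 0.0, 1.0]] -0.03625346979743084
side [[-0.129, 0.708, -0.694, -0.137], [-0.992, -0.092, 0.091, 0.065], [0.001, 0.7, 0.714, 0.86], [0.0, 0.0, 0.0, 1.0]] [[367.8, 0.0, 317.6], [0.0, 367.8, 198.7], [0.0, 0.0, 1.0]] -0.03963789317907259
{'clock': 0.1, 'joint_pos': array([1.12740552e+00, 3.13951402e-01, 4.51099966e-02, 1.30357790e+00,
       1.95421892e-06, 1.43121305e+00]), 'qvel': array([ 6.71664046e-05, -1.29975387e-03,  2.55721518e-03, -3.17743465e-04,
        4.01812731e-04,  1.98008388e-04]), 'tau': array([ 2.43791714e-03, -4.81726527e+01,  2.99243867e+01,  1.26942561e-02,
       -1.14095881e-04,  1.43750918e-05]), 'tcp_pos': array([0.17182462, 0.5482692 , 0.23049029]), 'orientation': array([-2.34138707e-04,  1.51320201e-01,  9.88484465e-01, -7.76976503e-04]), 'wrist_force': array([ 0.11571644,  0.88752571, -0.38546615]), 'ft_torque': array([-0.00509848,  0.00519842,  0.01339192]), 'grip_force': 0.0, 'finger_gap': 0.0852400908424837}
```

View pics/top0.png

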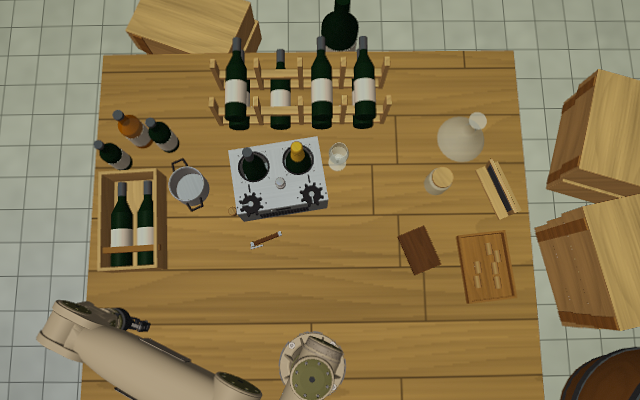

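View pics/side0.png

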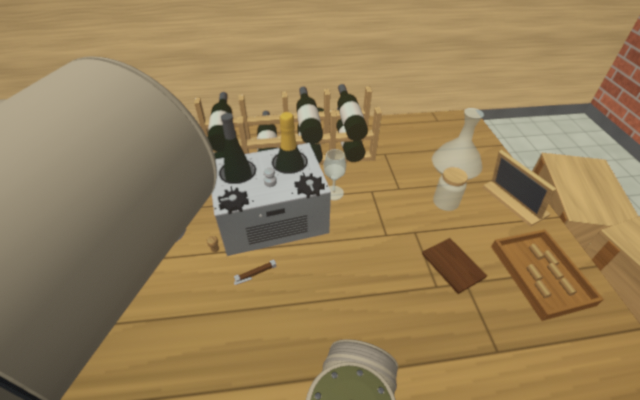

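The sparkling bottle (gold foil) is in the right well: top ~(297,150), side ~(288,130). Its wheel is at top ~(312,193), side ~(310,186). I'll zoom in on the chiller.

```bash
python3 - <<'E'
import cv2,numpy as np
t=cv2.imread('pics/top0.png')[130:230,220:350]; s=cv2.imread('pics/side0.png')[140:260,205:345]
f=lambda a:cv2.resize(a,(400,300) if 0 else None,fx=k,fy=k,interpolation=cv2.INTER_CUBIC)
k=6;cv2.imwrite('pics/tc.png',f(t)); k=5;cv2.imwrite('pics/sc.png',f(s))
E
```

```text
(no output)
```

View pics/tc.png

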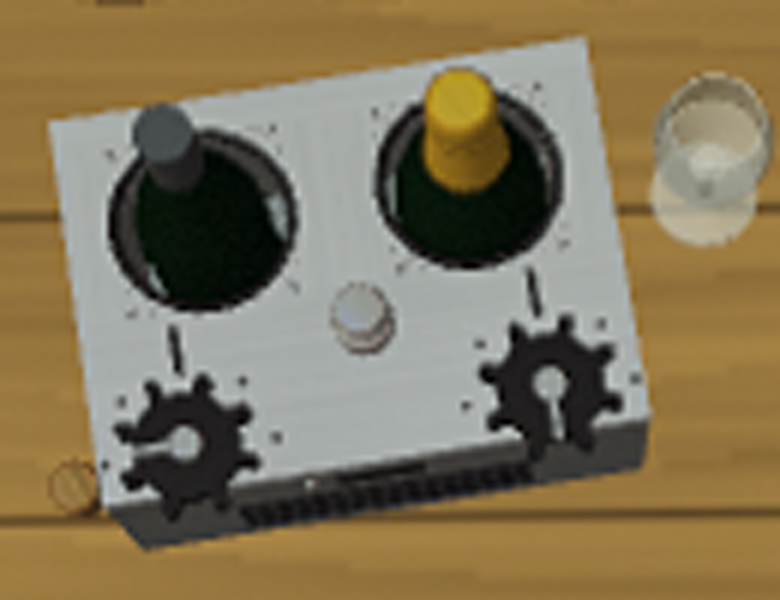

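View pics/sc.png

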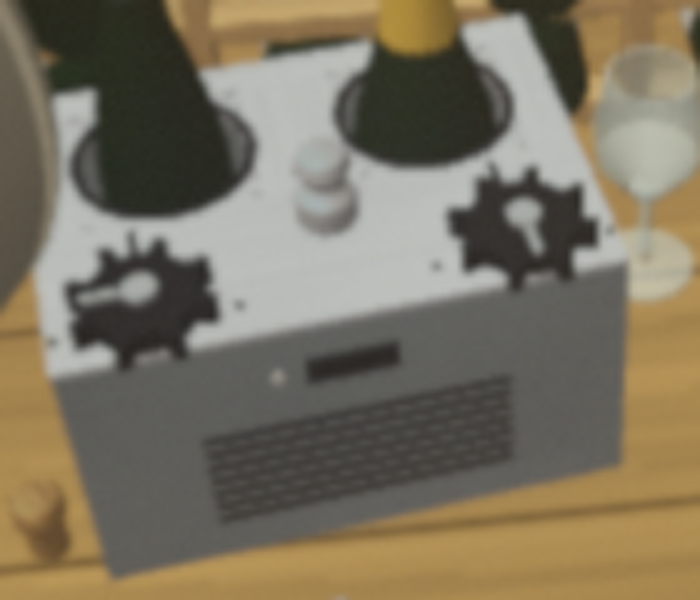

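The top crop shows the right hub at crop (550,382) with its pointer at (557,435), towards the front, so it is 4 clicks before the line. The left pointer points left. The side crop agrees, with hubs at (524,212) and (140,287). Next I'll locate the hubs in both views.

```bash
python3 - <<'E'
from h import *
t=dict(np.load('pics/top0.npz'));s=dict(np.load('pics/side0.npz'))
u=lambda p,k,o:[(p[0]+.5)/k-.5+o[0],(p[1]+.5)/k-.5+o[1]]
T=[u(p,6,(220,130)) for p in((550,382),(186,441),(557,435))]; S=[u(p,5,(205,140)) for p in((524,212),(140,287),(539,252))]
for n,c,P in(('top',t,T),('side',s,S)):
    h=plane(c,P,.207); d=h[1]-h[0]; print(n,h[:,:2].round(4).tolist(),np.linalg.norm(d),'yaw',np.degrees(np.arctan2(-d[0],d[1])), 'ptr',np.degrees(np.arctan2(*(h[2]-h[0])[1::-1])))
C=[u(p,6,(220,130)) for p in((50,122),(587,38),(648,418),(103,505))]
k=plane(t,C,.18)[:,:2]; print(k.round(4).tolist(), k.mean(0), [np.linalg.norm(k[i]-k[i-1]) for i in range(4)],np.degrees(np.arctan2(*(k[0]-k[2-1])[0:1],(k[0]-k[1])[1])))
x=plane(t,[u(p,6,(220,130)) for p in((360,305),)],.228);print('stopper',x)
E
```

```text
top [[0.5631, -0.0022], [0.5331, 0.1946], [0.5339, -0.0056]] 0.19901610799277517 yaw 8.675461663083778 ptr -173.27207842812464
side [[0.5602, -0.0049], [0.5304, 0.1919], [0.5296, -0.0091]] 0.19904037145134504 yaw 8.625792884709723 ptr -172.2092279226986
[[0.7203, 0.276], [0.7654, -0.0252], [0.5477, -0.0557], [0.503, 0.2429]] [0.63411289 0.10950623] [np.float64(0.21978438095672564), np.float64(0.3044859735034677), np.float64(0.2198278941269038), np.float64(0.30185651468588465)] -8.517344714080735
stopper [[0.6023793  0.09928549 0.228     ]]
```

Emit:
jog_arm --pt "0.4 -0.8 0.3 0 0 0.3" --pt "0.8 -1.6 0.6 0 0 0.6" --pt "1.2 -2.4 1 0 0 0.9" --pt "1.6 -3.2 1 0 0 1.2" --pt "2.0 -4.0 1 0 0 1.5" --pt "2.4 -4.8 1 0 0 1.8" --pt "2.8 -5.6 1 0 0 2.1" --pt "3.2 -6.4 1 0 0 2.4" --pt "3.6 -7.2 1 0 0 2.7" --pt "4.0 -8.0 1 0 0 3.0" --pt "4.4 -8.8 1 0 0 3.3" --pt "4.8 -9.6 1 0 0 3.6" --jaw -1

```text
clock: 1.1
tcp_pos: [0.3641, 0.163, 0.2712]
orientation: [-0.0, -0.037, 0.999, 0.0]
wrist_force: [1.5, 0.4, -1.0]
finger_gap: 0.0855
grip_force: 0.0
```

Emit:
jog_arm --pt "0.4 -0.7 0 0 0 0.1" --pt "0.8 -1.4 0 0 0 0.2" --pt "1.2 -2.1 0 0 0 0.3" --pt "1.6 -2.8 0 0 0 0.4" --pt "2.0 -3.5 0 0 0 0.6" --pt "2.4 -4.2 0 0 0 0.73" --pt "2.4 -4.2 0 0 0 0.73" --pt "2.4 -4.2 0 0 0 0.73" --pt "2.4 -4.2 0 0 0 0.73"

```text
clock: 1.85
tcp_pos: [0.4594, -0.0031, 0.2709]
orientation: [-0.001, -0.074, 0.997, 0.0]
wrist_force: [-0.7, -0.1, -0.2]
finger_gap: 0.0854
grip_force: 0.0
```

```bash
python3 - <<'E'
from h import *
c=shot('wrist','w1'); s=env.get_state(); print(s['clock'],s['tcp_pos'],s['orientation'],s['joint_pos'],s['wrist_force'],s['finger_gap'],c['cam_to_world'].round(3).tolist())
E
```

```text
1.9 [ 0.4592397  -0.00259893  0.27104791] [-6.01399523e-04 -7.49663924e-02  9.97185821e-01  3.41600986e-04] [-1.80987144e-01  7.97703217e-02 -1.48000270e-01  1.34436234e+00
  3.56340428e-04 -3.31060995e-01] [-0.00417087 -0.27379106 -0.07164826] 0.08540489795093324 [[-0.149, -0.944, -0.295, 0.383], [0.989, -0.142, -0.045, -0.013], [0.0, -0.299, 0.954, 0.414], [0.0, 0.0, 0.0, 1.0]]
```

View pics/w1.png

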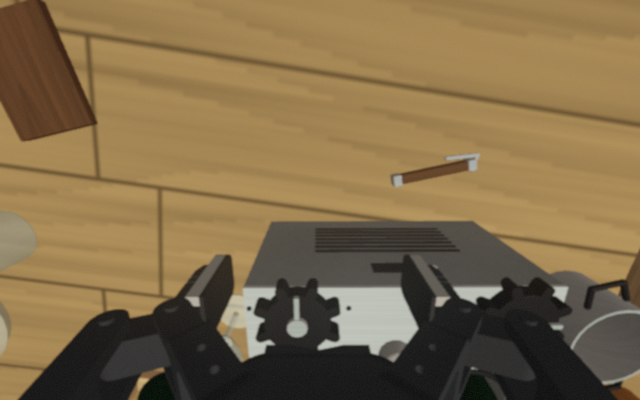

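The wrist view shows the right hub at (297,327) with its pointer towards the robot, tip at (296,300). The fingertips are at about (222,258) and (412,258).

```bash
python3 - <<'E'
from h import *
c=dict(np.load('pics/w1.npz'))
print(plane(c,[(297,327),(296,300)],.2075))
s=env.get_state();p=s['tcp_pos'];ex=np.array([.9888,.1495,0]);ey=np.array([-.1495,.9888,0])
for dz in(0,.013): print(dz,[proj(c,p+a*.0427*ey+b*.011*ex+[0,0,dz]).round(0).tolist() for a in(-1,1) for b in(-1,1)])
im=c['pixels'][:,:,::-1][230:350,170:450];cv2.imwrite('pics/w1c.png',cv2.resize(im,None,fx=2.8,fy=2.8,interpolation=cv2.INTER_CUBIC))
E
```

```text
[[ 0.5612027  -0.00394365  0.2075    ]
 [ 0.53411988 -0.00830197  0.2075    ]]
0 [[[237.0, 240.0]], [[240.0, 276.0]], [[394.0, 240.0]], [[391.0, 276.0]]]
0.013 [[[230.0, 251.0]], [[234.0, 289.0]], [[401.0, 251.0]], [[397.0, 289.0]]]
```

View pics/w1c.png

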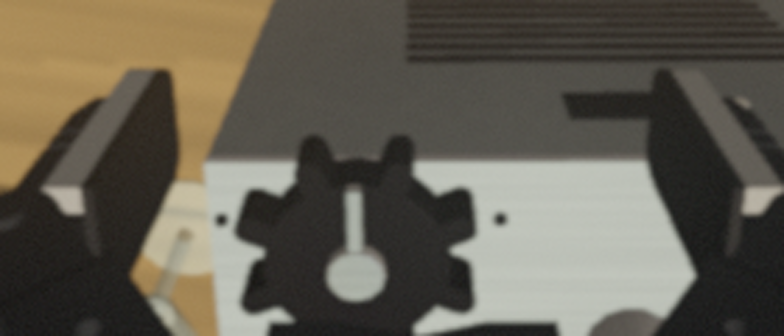

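Emit:
jog_arm --pt "0.4 0.1 -0.6 0 0 0" --pt "0.8 0.2 -1.2 0 0 0" --pt "0.8 0.2 -1.8 0 0 0" --pt "0.8 0.2 -2.3 0 0 0" --pt "0.8 0.2 -2.6 0 0 0" --pt "0.8 0.2 -2.6 0 0 0" --pt "0.8 0.2 -2.6 0 0 0" --pt "0.8 0.2 -2.6 0 0 0"

```text
clock: 2.57
tcp_pos: [0.4923, 0.0054, 0.1685]
orientation: [0.001, -0.075, 0.997, -0.0]
wrist_force: [-0.0, -0.2, -0.2]
finger_gap: 0.0855
grip_force: 0.0
```

Emit:
jog_arm --pt "0.2 0.03 0 0 0 0" --pt "0.4 0.06 0 0 0 0" --pt "0.62 0.09 0 0 0 0" --pt "0.62 0.09 0 0 0 0" --pt "0.62 0.09 0 0 0 0"

```text
clock: 2.98
tcp_pos: [0.5177, 0.0083, 0.1674]
orientation: [0.0, -0.075, 0.997, 0.0]
wrist_force: [-0.9, 0.5, -0.9]
finger_gap: 0.0855
grip_force: 0.0
```

```bash
python3 - <<'E'
from h import *
c=shot('wrist','w2'); s=env.get_state(); d=s['tcp_pos']-[.5612,-.0039,0]
print('u,v',d[0]*.9888+d[1]*.1495,-d[0]*.1495+d[1]*.9888,s['tcp_pos'],s['wrist_force'])
im=c['pixels'][:,:,::-1][190:390,150:450];cv2.imwrite('pics/w2c.png',cv2.resize(im,None,fx=2.6,fy=2.6,interpolation=cv2.INTER_CUBIC))
E
```

```text
u,v -0.04178846809858003 0.018678587124858974 [0.51709045 0.00832109 0.16722587] [ 0.18630948 -0.52497533  0.63257451]
```

View pics/w2c.png

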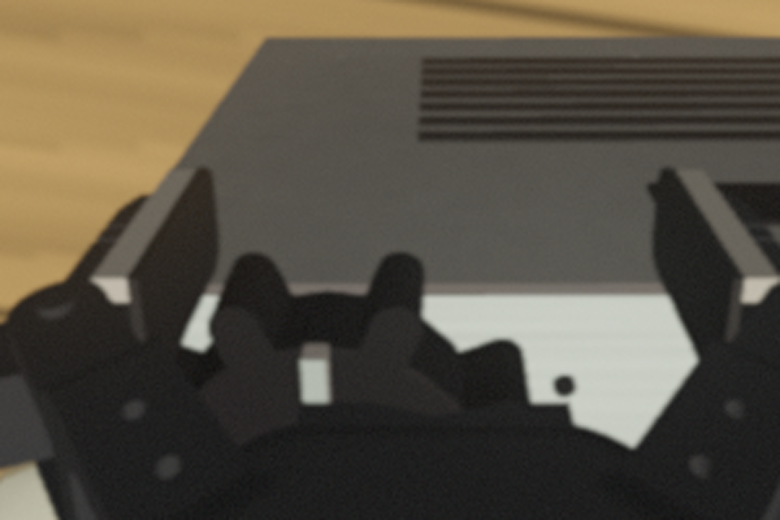

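The pad is in the gap right of the finger that stands right of the front gap (crop 240,280), and it isn't touching. Now the first click.

Emit:
jog_arm --pt "-0.04 0.1 0 0 0 0" --pt "-0.06 0.2 0 0 0 0" --pt "-0.08 0.3 0 0 0 0" --pt "-0.1 0.4 0 0 0 0" --pt "-0.11 0.5 0 0 0 0" --pt "-0.13 0.6 0 0 0 0" --pt "-0.14 0.69 0 0 0 0" --pt "-0.14 0.69 0 0 0 0" --pt "-0.14 0.69 0 0 0 0"

```text
clock: 3.78
tcp_pos: [0.5113, 0.0363, 0.1674]
orientation: [0.0, -0.075, 0.997, 0.0]
wrist_force: [0.1, 0.5, -0.7]
finger_gap: 0.0854
grip_force: 0.0
```

```bash
python3 - <<'E'
from h import *
c=shot('wrist','w3'); s=env.get_state(); d=s['tcp_pos']-[.5612,-.0039,0]
print('u,v',d[0]*.9888+d[1]*.1495,-d[0]*.1495+d[1]*.9888,s['tcp_pos'],s['wrist_force'])
im=c['pixels'][:,:,::-1][190:390,150:450];cv2.imwrite('pics/w3c.png',cv2.resize(im,None,fx=2.6,fy=2.6,interpolation=cv2.INTER_CUBIC))
E
```

```text
u,v -0.04330851216701438 0.04703978272799555 [0.51134787 0.03613528 0.16737826] [-0.0191399  -0.10411491  0.25635871]
```

View pics/w3c.png

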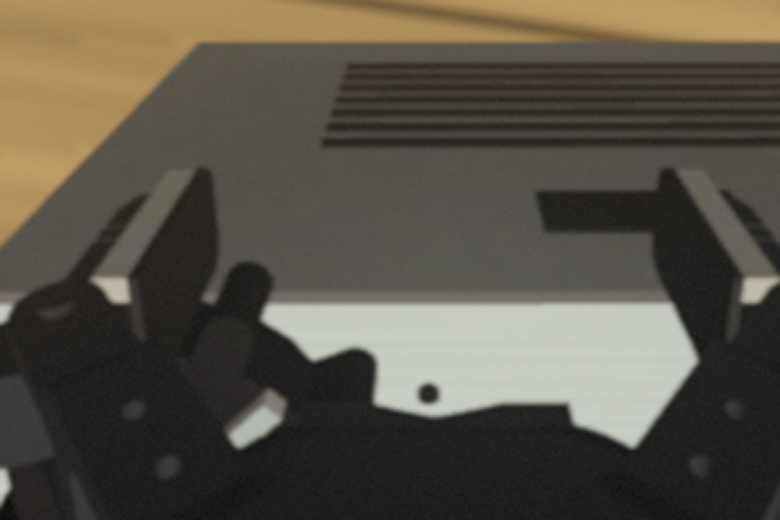

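The first click took: the pointer now stands 45° left of the front, and there is no load on the pad. On to click two.

Emit:
jog_arm --pt "-0.33 -0.05 0 0 0 0" --pt "-0.67 -0.1 0 0 0 0" --pt "-0.67 -0.1 0 0 0 0" --pt "-0.62 -0.45 0 0 0 0" --pt "-0.57 -0.79 0 0 0 0" --pt "-0.57 -0.79 0 0 0 0" --pt "-0.57 -0.79 0 0 0 0" --pt "-0.25 -0.74 0 0 0 0" --pt "0.1 -0.69 0 0 0 0" --pt "0.1 -0.69 0 0 0 0" --pt "0.1 -0.69 0 0 0 0"

```text
clock: 4.75
tcp_pos: [0.5155, 0.0088, 0.1671]
orientation: [-0.0, -0.075, 0.997, 0.0]
wrist_force: [0.4, -0.1, 0.1]
finger_gap: 0.0857
grip_force: 0.0
```

Emit:
jog_arm --pt "-0.01 0.1 0 0 0 0" --pt "-0.03 0.2 0 0 0 0" --pt "-0.04 0.3 0 0 0 0" --pt "-0.06 0.4 0 0 0 0" --pt "-0.07 0.5 0 0 0 0" --pt "-0.09 0.6 0 0 0 0" --pt "-0.1 0.69 0 0 0 0" --pt "-0.1 0.69 0 0 0 0" --pt "-0.1 0.69 0 0 0 0"

```text
clock: 5.5
tcp_pos: [0.5114, 0.0363, 0.1674]
orientation: [0.0, -0.075, 0.997, 0.0]
wrist_force: [0.0, -0.2, 0.2]
finger_gap: 0.0852
grip_force: 0.0
```

Emit:
jog_arm --pt "-0.33 -0.05 0 0 0 0" --pt "-0.67 -0.1 0 0 0 0" --pt "-0.67 -0.1 0 0 0 0" --pt "-0.62 -0.45 0 0 0 0" --pt "-0.57 -0.79 0 0 0 0" --pt "-0.57 -0.79 0 0 0 0" --pt "-0.57 -0.79 0 0 0 0"

```text
clock: 6.08
tcp_pos: [0.4891, 0.0039, 0.1674]
orientation: [0.0, -0.074, 0.997, 0.0]
wrist_force: [0.2, 0.6, 0.3]
finger_gap: 0.0851
grip_force: 0.0
```

```bash
python3 - <<'E'
from h import *
c=shot('top','t4'); s=env.get_state(); d=s['tcp_pos']-[.5612,-.0039,0]
print('u,v',d[0]*.9888+d[1]*.1495,-d[0]*.1495+d[1]*.9888,s['tcp_pos'],s['wrist_force'])
a=c['pixels'][:,:,::-1][160:230,220:350]; w=shot('wrist','w4')['pixels'][:,:,::-1][230:390,190:450]
a=cv2.resize(a,(780,420),interpolation=cv2.INTER_CUBIC)[60:300]; w=cv2.resize(w,(520,320)); w=cv2.copyMakeBorder(w,0,0,0,260,cv2.BORDER_CONSTANT)
cv2.imwrite('pics/c4.png',np.vstack([a,w]))
E
```

```text
u,v -0.0703403335049641 0.018910578439974433 [0.48882582 0.00428228 0.16733019] [0.24720295 0.08748634 0.15587069]
```

View pics/c4.png

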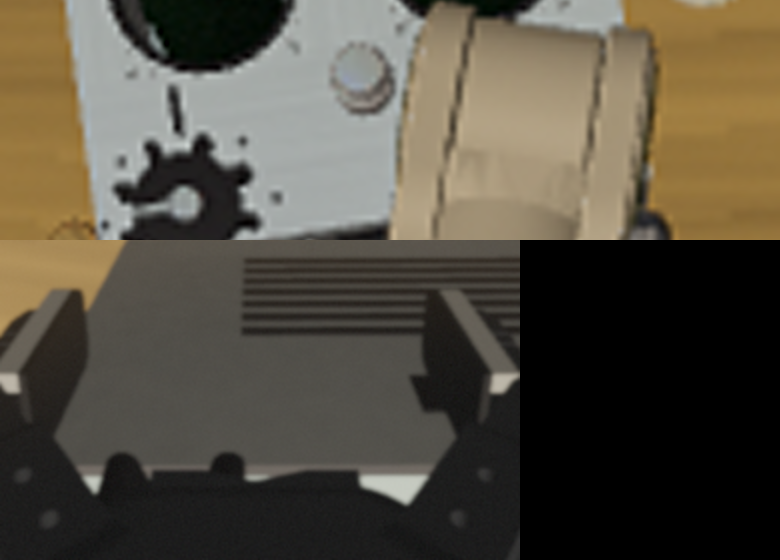

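Top is blocked by the arm (left wheel unchanged at crop (185,200)), and the gripper body hides the wheel in the wrist view. I'll do click three, then back off and measure the pointer numerically.

Emit:
jog_arm --pt "0.33 0.05 0 0 0 0" --pt "0.67 0.1 0 0 0 0" --pt "0.67 0.1 0 0 0 0" --pt "0.66 0.2 0 0 0 0" --pt "0.64 0.3 0 0 0 0" --pt "0.63 0.4 0 0 0 0" --pt "0.61 0.5 0 0 0 0" --pt "0.6 0.6 0 0 0 0" --pt "0.58 0.7 0 0 0 0" --pt "0.57 0.79 0 0 0 0" --pt "0.57 0.79 0 0 0 0" --pt "0.57 0.79 0 0 0 0"

```text
clock: 7.18
tcp_pos: [0.5113, 0.0363, 0.1674]
orientation: [0.0, -0.075, 0.997, 0.0]
wrist_force: [-0.1, 0.0, 0.3]
finger_gap: 0.0853
grip_force: 0.0
```

Emit:
jog_arm --pt "-0.33 -0.05 0 0 0 0" --pt "-0.67 -0.1 0 0 0 0" --pt "-0.67 -0.1 0 0 0 0" --pt "-0.62 -0.45 0 0 0 0" --pt "-0.57 -0.79 0 0 0 0" --pt "-0.8 -0.85 0.6 0 0 0" --pt "-1.1 -0.95 1.4 0 0 0" --pt "-1.37 -0.99 2.1 0 0 0" --pt "-1.37 -0.99 2.6 0 0 0" --pt "-1.37 -0.99 2.6 0 0 0" --pt "-1.37 -0.99 2.6 0 0 0" --pt "-1.37 -0.99 2.6 0 0 0"

```text
clock: 8.18
tcp_pos: [0.4567, -0.0038, 0.2707]
orientation: [-0.0, -0.075, 0.997, 0.0]
wrist_force: [0.5, -0.6, -0.6]
finger_gap: 0.0855
grip_force: 0.0
```

```bash
cat > ptr.py <<'E'
import sys
from h import *
def prof(c,name):
    g=cv2.cvtColor(c['pixels'],cv2.COLOR_RGB2GRAY).astype(np.float32); hub=np.array([.5612,-.0039])
    for nm,h in(('R',hub),('L',hub+.2*np.array([-.1495,.9888]))):
        out=[]
        for k in range(-16,8):   # joint angle, 15 deg steps
            a=np.radians(8.6-15*k)  # clockwise
            P=np.array([[h[0]+r*np.cos(a),h[1]+r*np.sin(a),.2065] for r in(.017,.02,.023)])
            q=proj(c,P).astype(np.float32)
            out.append((15*k,int(cv2.remap(g,q[:,0].copy(),q[:,1].copy(),cv2.INTER_LINEAR).mean())))
        print(name,nm,out)
if __name__=='__main__':
    prof(dict(np.load('pics/w1.npz')),'w1'); prof(dict(np.load('pics/top0.npz')),'top0')
    for n in('wrist','side','top'): prof(shot(n,sys.argv[1]+n),n)
    print(env.get_state()['tcp_pos'],env.get_state()['clock'])
E
python3 ptr.py a
```

```text
w1 R [(-240, 42), (-225, 42), (-210, 43), (-195, 47), (-180, 170), (-165, 43), (-150, 44), (-135, 43), (-120, 42), (-105, 43), (-90, 42), (-75, 41), (-60, 40), (-45, 39), (-30, 39), (-15, 37), (0, 35), (15, 34), (30, 37), (45, 38), (60, 39), (75, 40), (90, 42), (105, 41)]
w1 L [(-240, 27), (-225, 28), (-210, 32), (-195, 35), (-180, 36), (-165, 37), (-150, 36), (-135, 35), (-120, 34), (-105, 36), (-90, 80), (-75, 25), (-60, 26), (-45, 25), (-30, 27), (-15, 24), (0, 22), (15, 29), (30, 37), (45, 34), (60, 26), (75, 24), (90, 25), (105, 23)]
top0 R [(-240, 30), (-225, 30), (-210, 30), (-195, 29), (-180, 113), (-165, 60), (-150, 30), (-135, 31), (-120, 31), (-105, 32), (-90, 30), (-75, 30), (-60, 30), (-45, 29), (-30, 30), (-15, 30), (0, 29), (15, 29), (30, 29), (45, 28), (60, 29), (75, 30), (90, 29), (105, 29)]
top0 L [(-240, 32), (-225, 32), (-210, 33), (-195, 33), (-180, 34), (-165, 33), (-150, 34), (-135, 33), (-120, 33), (-105, 38), (-90, 120), (-75, 41), (-60, 30), (-45, 31), (-30, 31), (-15, 31), (0, 31), (15, 30), (30, 30), (45, 30), (60, 31), (75, 31), (90, 31), (105, 31)]
wrist
[... 1018 characters left out ...]
77), (0, 82), (15, 84), (30, 83), (45, 81), (60, 74), (75, 59), (90, 45), (105, 43)]
top R [(-240, 161), (-225, 162), (-210, 162), (-195, 160), (-180, 159), (-165, 158), (-150, 158), (-135, 159), (-120, 160), (-105, 161), (-90, 162), (-75, 160), (-60, 157), (-45, 154), (-30, 152), (-15, 150), (0, 148), (15, 148), (30, 148), (45, 149), (60, 150), (75, 152), (90, 155), (105, 158)]
top L [(-240, 31), (-225, 31), (-210, 31), (-195, 32), (-180, 32), (-165, 32), (-150, 32), (-135, 32), (-120, 32), (-105, 38), (-90, 117), (-75, 40), (-60, 29), (-45, 30), (-30, 30), (-15, 29), (0, 29), (15, 29), (30, 30), (45, 29), (60, 30), (75, 29), (90, 29), (105, 31)]
[ 0.4560084  -0.00355577  0.26999676] 8.3333
```

The wrist view puts the pointer at −45°, one click to go. The left wheel is unchanged at −90°. Now the last click, pushed more slowly.

Emit:
jog_arm --pt "0.4 0.1 -0.6 0 0 0" --pt "0.8 0.2 -1.2 0 0 0" --pt "0.8 0.2 -1.8 0 0 0" --pt "0.8 0.2 -2.3 0 0 0" --pt "0.8 0.2 -2.6 0 0 0" --pt "0.8 0.2 -2.6 0 0 0" --pt "0.8 0.2 -2.6 0 0 0" --pt "1.1 0.25 -2.6 0 0 0" --pt "1.47 0.3 -2.6 0 0 0" --pt "1.47 0.3 -2.6 0 0 0" --pt "1.47 0.3 -2.6 0 0 0"

```text
clock: 9.25
tcp_pos: [0.5161, 0.0082, 0.1682]
orientation: [0.001, -0.075, 0.997, -0.0]
wrist_force: [-0.8, 0.1, 0.4]
finger_gap: 0.0854
grip_force: 0.0
```

Emit:
jog_arm --pt "-0.01 0.06 0 0 0 0" --pt "-0.02 0.12 0 0 0 0" --pt "-0.03 0.18 0 0 0 0" --pt "-0.04 0.24 0 0 0 0" --pt "-0.05 0.3 0 0 0 0" --pt "-0.06 0.36 0 0 0 0" --pt "-0.06 0.42 0 0 0 0" --pt "-0.07 0.48 0 0 0 0" --pt "-0.08 0.54 0 0 0 0" --pt "-0.09 0.6 0 0 0 0" --pt "-0.1 0.66 0 0 0 0" --pt "-0.1 0.68 0 0 0 0"

```text
clock: 10.25
tcp_pos: [0.5113, 0.0361, 0.1674]
orientation: [0.0, -0.075, 0.997, 0.0]
wrist_force: [-0.9, -1.0, -0.0]
finger_gap: 0.0854
grip_force: 0.0
```

Emit:
jog_arm --pt "0 0 0 0 0 0" --pt "-0.33 -0.05 0 0 0 0" --pt "-0.67 -0.1 0 0 0 0" --pt "-0.67 -0.1 0 0 0 0" --pt "-0.62 -0.45 0 0 0 0" --pt "-0.57 -0.79 0 0 0 0" --pt "-0.8 -0.85 0.6 0 0 0" --pt "-1.1 -0.95 1.4 0 0 0" --pt "-1.37 -0.99 2.1 0 0 0" --pt "-1.37 -0.99 2.6 0 0 0" --pt "-1.37 -0.99 2.6 0 0 0" --pt "-1.37 -0.99 2.6 0 0 0"

```text
clock: 11.25
tcp_pos: [0.4579, -0.0044, 0.2727]
orientation: [0.002, -0.075, 0.997, -0.0]
wrist_force: [0.6, -0.2, -1.1]
finger_gap: 0.0854
grip_force: 0.0
```

Emit:
jog_arm --pt "-0.5 0.5 0 0 0 0" --pt "-0.5 1.3 0 0 0 0" --pt "-0.5 2.1 0 0 0 0" --pt "-0.6 2.9 0 0 0 0" --pt "-0.7 3.7 0 0 0 0" --pt "-0.8 4.5 0 0 0 0" --pt "-1.0 5.3 0 0 0 0" --pt "-1.2 6.1 0 0 0 0" --pt "-1.4 6.9 0 0 0 0" --pt "-1.4 6.9 0 0 0 0" --pt "-1.4 6.9 0 0 0 0"

```text
clock: 12.17
tcp_pos: [0.3995, 0.2733, 0.2696]
orientation: [-0.001, -0.077, 0.997, -0.0]
wrist_force: [0.4, -0.5, -0.1]
finger_gap: 0.0857
grip_force: 0.0
```

```bash
python3 ptr.py b | grep -v -e w1 -e top0; python3 -c "
import cv2
cv2.imwrite('pics/fin.png',cv2.resize(cv2.imread('pics/btop.png')[130:230,220:350],None,fx=6,fy=6,interpolation=2))"
```

```text
wrist R [(-240, 0), (-225, 0), (-210, 0), (-195, 0), (-180, 0), (-165, 0), (-150, 0), (-135, 0), (-120, 0), (-105, 12), (-90, 23), (-75, 23), (-60, 22), (-45, 17), (-30, 0), (-15, 0), (0, 0), (15, 0), (30, 0), (45, 0), (60, 0), (75, 0), (90, 0), (105, 0)]
wrist L [(-240, 27), (-225, 27), (-210, 29), (-195, 29), (-180, 27), (-165, 30), (-150, 30), (-135, 35), (-120, 36), (-105, 35), (-90, 78), (-75, 30), (-60, 29), (-45, 28), (-30, 29), (-15, 27), (0, 28), (15, 27), (30, 29), (45, 28), (60, 28), (75, 29), (90, 28), (105, 30)]
side R [(-240, 93), (-225, 92), (-210, 91), (-195, 91), (-180, 92), (-165, 92), (-150, 92), (-135, 93), (-120, 94), (-105, 94), (-90, 95), (-75, 95), (-60, 96), (-45, 96), (-30, 96), (-15, 96), (0, 96), (15, 96), (30, 96), (45, 96), (60, 95), (75, 95), (90, 93), (105, 93)]
side L [(-240, 98), (-225, 97), (-210, 98), (-195, 98), (-180, 98), (-165, 98), (-150, 98), (-135, 99), (-120, 100), (-105, 100), (-90, 102), (-75, 103), (-60, 103), (-45, 104), (-30, 104), (-15, 104), (0, 105), (15, 104), (30, 103), (45, 102), (60, 101), (75, 100), (90, 99), (105, 99)]
top R [(-240, 30), (-225, 30), (-210, 30), (-195, 30), (-180, 32), (-165, 31), (-150, 30), (-135, 31), (-120, 32), (-105, 30), (-90, 30), (-75, 30), (-60, 29), (-45, 29), (-30, 29), (-15, 64), (0, 112), (15, 24), (30, 28), (45, 28), (60, 29), (75, 30), (90, 28), (105, 29)]
top L [(-240, 31), (-225, 32), (-210, 32), (-195, 32), (-180, 33), (-165, 34), (-150, 33), (-135, 33), (-120, 32), (-105, 38), (-90, 119), (-75, 40), (-60, 29), (-45, 30), (-30, 31), (-15, 31), (0, 29), (15, 30), (30, 30), (45, 29), (60, 30), (75, 30), (90, 30), (105, 31)]
[0.40045964 0.27121281 0.27047018] 12.3167
```

View pics/fin.png

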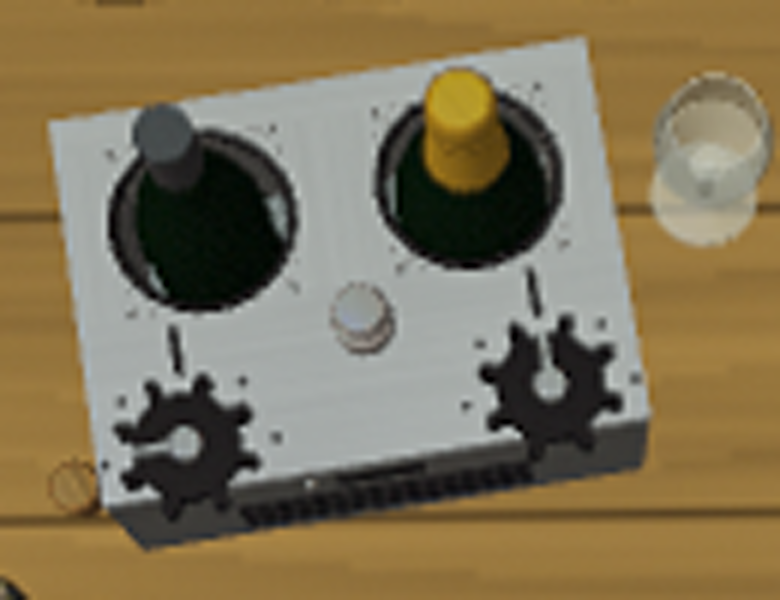

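The right pointer, crop (550,382) to (543,335), lines up with the long line at (534,292). The left wheel, bottles and bystanders look unmoved.

```bash
python3 -c "
from workcell import env
print(env.hand_in())"
```

```text
the job is handed in; nothing more can be done
None
```

The sparkling wine's wheel (right) is clicked in at the long line after four one-click flicks; the left wheel, bottles and visible bystanders were unmoved in the last picture, and I handed the job in at about 12 s (no verdict was returned).

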